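# Tap a taper arbor home in its spindle nose

### The arm

A 7-joint arm with a two-finger parallel gripper is mounted at the origin on a cart in front of the work surface, level with it; the furniture and walls round the work are solid. World frame = base frame: x ahead of the robot, y to its left, z up, the work surface at z = 0. Lengths are in m, angles in rad, forces in N, time in s.
With the tool pointing down it reaches from about 0.4 to 0.85 m from the base axis. Payload 4.5 kg.
Tool frame: the origin (TCP) lies on the centre line of the jaws, within the pads' length; the fingertips stand r.tip_reach ahead of it and the grasp point (between the pads) lies 3 mm ahead of it (r.tip_reach is the distance from the TCP to the fingertips, in m); z points along the fingers, y is the line along which they close (so a half turn about z gives the same grasp; the last joint's range is limited). The gripper opens to 88 mm and grips with 3 to 60 N. Pads are 18 mm wide; open, the fingers measure 123 mm over their backs; the gripper's body (75 mm by 187 mm) begins 45 mm behind the grasp point.
Start: joints at [1.212, 0.689, -0.195, 1.565, 0.157, 0.902, -0.215], TCP at [0.239, -0.577, 0.261] pointing down, gripper open.
Joint ranges: [-3.01, 3.01], [-0.46, 2.08], [-1.47, 1.51], [0.13, 2.56], [-1, 4.14], [0.04, 2.09], [-2.66, 2.66]. Speed limits (rad/s): [2.57, 2.57, 3.14, 3.14, 3.14, 3.14, 3.14].

### API

Orientations are given as a unit quaternion [x, y, z, w].
In Python, from plant import readout, eyes, ticket, r gives the robot as it stands. The module is installed in compiled form; this text tells all that it offers.
- The arm moves only by the tool carry_out, never from a script. Its argument "motion" is a list that holds one entry, the list of rows, each a list of 7 numbers: the shift along the tool's x, y, z in mm, then the turn, a rotation vector about the tool's x, y, z in rad, then the opening in per cent of the stroke, from 0 (shut) to 100 (fully open). In form: [[[dx, dy, dz, ax, ay, az, claw], ...]]. A call has 1 to 8 rows; each row shifts and turns the commanded pose from where the row before left it, along the tool's axes as they then stand; what a row does not reach is not made up. A row lasts 1/10 s, in which the tool goes at most 50 mm and 8.59 degrees, less where a joint would pass 70% of its speed; a pose out of reach is approached as far as the arm can. A call is refused whole if a number of a shift passes 50 or a number of a turn 0.15, either way. A call with a gripper value outside its range is refused whole. The fingers move at their own pace and stop on an object; "squeeze" is the grip in N (left out, the last holds). Time passes only in rows, so rows that do not move let the fingers close. It gives the time, the measured TCP pose, the force and the opening at its end, in the units of the state.
- readout.get_state(): the state, without advancing time (a new reading comes with each control period).
- eyes.snapshot(name): name is "scene" or "top" or "wrist"; returns a dict with "pixels" (420x560x3 uint8, red, green, blue), "K" (3x3 intrinsics, pixels), "origin" and "attitude" of the camera in the world. Camera axes: x right, y down, z forward; pixel columns grow to the right and rows downward; lengths in m; the calibration is good to about 2 mm. The wrist camera is an equidistant fisheye: a pixel r from the principal point sees the ray r / f radians off the axis. A picture is of the moment at which its call begins. There is no depth.
- ticket.finish_job(): hands the job in, once; it reports no verdict.
The state is a dict: "clock": time; "q": joint angles; "qd": joint speeds; "joint_torque": joint torques, N m; "tool_pos": TCP position; "eef_rot": TCP orientation; "contact_force": force on the tool from outside, world axes, zero at the start; "moment": the same for the moment, N m; "opening": opening from 0.0 (shut) to 1.0 (fully open).
Only numpy, scipy, OpenCV 4.12 (cv2) and the standard library are available. Lean on these libraries where they do the work, as an engineer would, in place of code of your own. Each camera call takes 0.05 s, during which the arm holds its last target. There are 200 camera calls.

### The job

Take the taper arbor out of the blue tool rack, set its tapered shank upright in the steel-rimmed bore of the grey spindle nose and let go of it. Then take the orange-faced tapping weight and tap the arbor's head from above, at least three times, lifting off between the taps, until the taper locks: coming down slowly and pressing with 15 to 20 N each time, never harder than 30 N. Finally stand the tapping weight upright on the bench again, and leave the board, the bolt and the pin gauge where they are.

Things in the scene. Friction and masses are not known exactly. Their poses are not given: they have to be found in the camera images.
- arbor: steel taper arbor, 91.5 mm long, 0.25 kg, upright in the rack. Origin: middle of the small end of the shank, z along the axis to the head. Shank: 1:10 taper, 50 mm long, 16 mm thick at the small end, 21 mm at the neck; above it the dark round head with two brass rings, 30 mm in diameter, 41.5 mm long, to grip it by. It may be turned any way about its axis
- arbor_neck (a point): centre of the arbor's neck (underside of the head), 50 mm above the arbor's origin on its axis
- arbor_head (a point): centre of the flat top of the arbor's head, 91.5 mm above its origin; the face to tap on. The taper is self-holding: each tap drives it a little tighter, and it stays so. A tap is a slow push down (15 mm/s or slower at contact; from 25 mm/s the impact alone can reach 30 N): 15 to 22 N is right, under 14 N does not count, over 30 N is too hard
- rack: blue plastic tool rack, fixed, 60 x 96 mm and 64 mm high, origin under its centre, with two 25 mm holes 44 mm apart along its y; the arbor hangs in the one at y = -22 mm with its head resting on the top face, the other is empty
- socket: grey spindle nose, fixed upright on an 80 x 80 mm base plate, 78 mm high, origin under its centre, z up; its round nose is 52 mm wide
- socket_mouth (a point): centre of the 26 mm bore at the top of the spindle nose, 78 mm above the bench. Inside sits a steel 1:10 taper that fits the shank; how deep it sits differs and cannot be seen: the arbor comes to rest with its neck 6 to 14 mm above this point. Each tap then drives it only some 0.2 to 1.5 mm deeper, so the tapping must be judged by force, not by height
- tapper: tapping weight, 88 mm high, 0.25 kg, standing upright on the bench: round foot 40 mm in diameter and 40 mm high with a flat, slightly soft orange face underneath, and a black ribbed neck on top, 20 mm in diameter and 48 mm long. Origin at the centre of the orange face, z up along the neck
- tapper_neck (a point): the point to grip the tapping weight, on the axis of its neck, 64 mm above the orange face
- board: green circuit board, 36 x 60 x 12 mm, lying loose on the bench; leave it alone. Origin under its centre
- bolt: steel bolt standing on its head, 17 mm wide, 34 mm high, loose; leave it alone. Origin under its centre
- gauge: pin gauge with a hexagonal grey body, 110 mm long along its y, 21 mm wide and 18 mm high, lying loose; leave it alone. Origin under its centre
Mind the look-alikes: they are no part of the job. Leave any pink look-alike of the arbor alone. What is shaped like the tapper but red is not meant.

How it is judged:
By the outcome, as a careful person would: the job done as asked, in the order asked, and still so for the second after the job is handed in, with the robot touching nothing.
It also fails if it takes over 59 s, if anything falls off the work surface, if the arm or the gripper's body presses on something with over 40 N, if the wrist force passes 120 N, or if a joint passes its speed limit or range.

## Working session

There is one attempt and no reset: what is moved stays moved. The work goes in short steps, Python scripts to look and compute and a tool call to move; the robot and the scene stay as the last step left them, time stands still between calls to the robot, and variables do not carry over. Pictures are saved under pics/ and viewed, on a budget of 10 in all, crops included, one or two more only if the job needs it, and the job is handed in when it is done.

Besides the shell and the picture viewer there is one more tool, called after "Emit:" as name(argument=value, ...) on one line, values as JSON. carry_out: Moves the arm, as the interface text tells. Its arguments: {"type":"object","properties":{"motion":{"type":"array","items":{"type":"array","items":{"type":"array","items":{"type":"number"}}}},"squeeze":{"type":"number"}},"required":["motion"]}

```bash
mkdir -p pics
cat > h.py <<'E'
import numpy as np, cv2
from plant import readout, eyes, ticket, r
from scipy.spatial.transform import Rotation as R
def rot(a):
    a=np.array(a,float)
    return a if a.shape==(3,3) else R.from_quat(a).as_matrix()
def snap(n,f):
    s=eyes.snapshot(n); cv2.imwrite(f'pics/{f}.png',s['pixels'][:,:,::-1])
    np.savez(f'pics/{f}.npz',K=s['K'],o=s['origin'],a=rot(s['attitude']),p=s['pixels']); return s
def ray(f,u,v,fish=False):
    d=np.load(f'pics/{f}.npz');K=d['K']
    x,y=(u-K[0,2])/K[0,0],(v-K[1,2])/K[1,1]
    if fish:
        t=np.hypot(x,y); w=np.array([x/t*np.sin(t),y/t*np.sin(t),np.cos(t)])
    else: w=np.array([x,y,1])
    return d['o'],d['a']@w
def onz(f,u,v,z,fish=False):
    o,w=ray(f,u,v,fish); return o+w*(z-o[2])/w[2]
def proj(f,P):
    d=np.load(f'pics/{f}.npz'); c=d['a'].T@(np.array(P)-d['o']); c=d['K']@c; return c[:2]/c[2]
E
python3 - <<'E'
from h import *
for n in('top','scene'):
    s=snap(n,n+'0'); print(n,s['K'].tolist(),s['origin'],s['attitude'])
a=cv2.imread('pics/top0.png');cv2.imwrite('pics/top0b.png',cv2.resize(a,(800,600),interpolation=cv2.INTER_CUBIC))
a=cv2.imread('pics/scene0.png');cv2.imwrite('pics/scene0b.png',cv2.resize(a,(800,600),interpolation=cv2.INTER_CUBIC))
print(readout.get_state(),r.tip_reach)
E
```

```text
top [[383.9088263743831, 0.0, 280.67583098625], [0.0, 383.9088263743831, 206.26098882791348], [0.0, 0.0, 1.0]] [ 0.36185583 -0.05970237  0.92815753] [ 0.75594158 -0.64667174  0.06564397 -0.07783865]
scene [[443.67578848728346, 0.0, 278.91204587751787], [0.0, 443.67578848728346, 212.90513350992657], [0.0, 0.0, 1.0]] [0.03741061 0.36976983 0.6296826 ] [-0.36975606  0.83185308 -0.37455434  0.17609646]
{'clock': 0.1, 'q': array([ 1.21176959,  0.68989604, -0.19448665,  1.56621747,  0.15729808,
        0.90250152, -0.21510939]), 'qd': array([ 0.00021892, -0.00086712,  0.00093851, -0.00353833,  0.00181026,
       -0.00024851,  0.00157728]), 'joint_torque': array([-3.35098666e-03, -5.28497994e+01, -1.27171163e+00, -1.53837937e+01,
       -5.26500097e-02,  2.02100302e-03,  6.73035993e-05]), 'tool_pos': array([ 0.23899735, -0.57693455,  0.25999791]), 'eef_rot': array([ 9.80768873e-01,  1.95171079e-01, -2.26945536e-04, -7.85035244e-04]), 'contact_force': array([-1.14707957,  0.76090096,  0.33992897]), 'moment': array([-0.00028644,  0.01995073, -0.01391837]), 'opening': 0.997899386046978} 0.022
```

View pics/top0b.png

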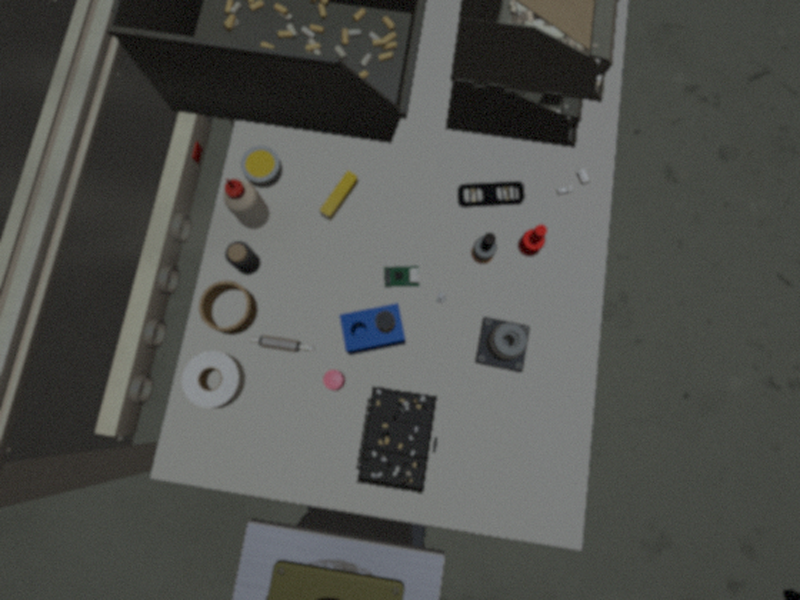

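View pics/scene0b.png

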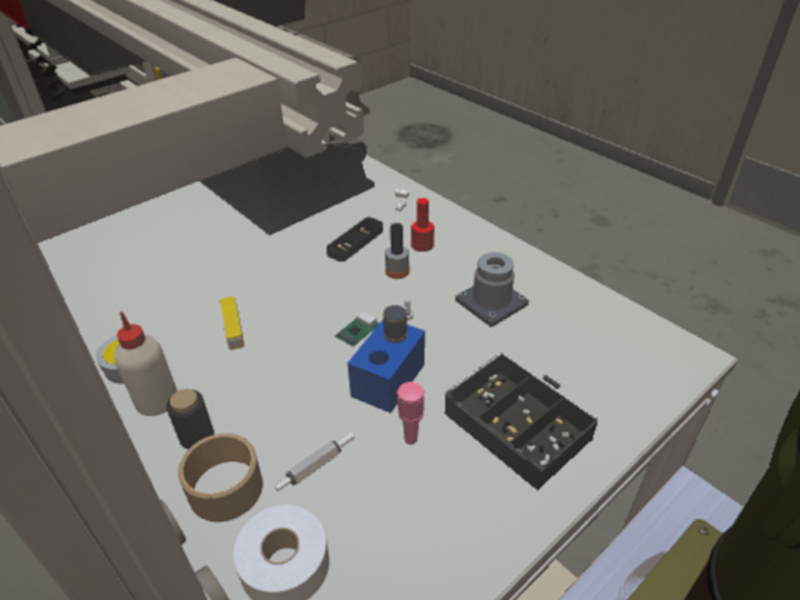

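Top view (800-px scale): arbor head at about (386,321), bore at (509,340), tapper at (487,244) with the red look-alike at (534,240), and the pink arbor at (334,380). I'll enlarge these areas for exact pixel positions.

Run:
```python
from h import *
out=[]
for f,cs in (('top0',[(270,224),(356,238),(340,170)]),('scene0',[(276,228),(346,186),(278,176)])):
    a=cv2.imread(f'pics/{f}.png')
    row=[]
    for x,y in cs:
        c=cv2.resize(a[y-32:y+33,x-32:x+33],None,fx=4,fy=4,interpolation=cv2.INTER_CUBIC)
        c=cv2.convertScaleAbs(c,alpha=1.6)
        for k in range(0,260,40): cv2.line(c,(k,0),(k,4),(0,255,255),1);cv2.line(c,(0,k),(4,k),(0,255,255),1)
        row.append(c)
    out.append(np.hstack(row))
cv2.imwrite('pics/crops.png',np.vstack(out))
```

```text
(no output)
```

View pics/crops.png

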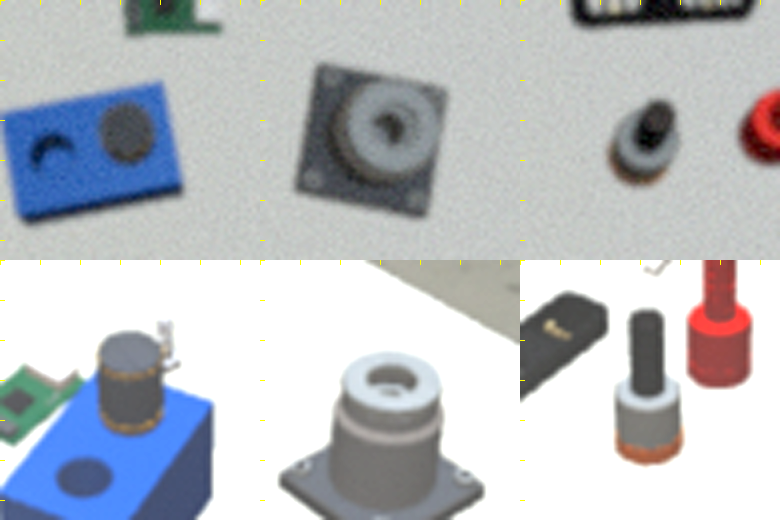

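Run:
```python
from h import *
p=lambda c,x,y:(c[0]-32+(x+.5)/4-.5,c[1]-32+(y+.5)/4-.5)
T=[(270,224),(356,238),(340,170)];S=[(276,228),(346,186),(278,176)]
for n,i,t,s,z in(('head',0,(127,131),(131,92),.1055),('mouth',1,(133,130),(131,121),.078),('neck',2,(138,113),(127,56),.088),('foot',2,(118,152),(129,184),.002)):
    a=onz('top0',*p(T[i],*t),z);b=onz('scene0',*p(S[i],*s),z)
    o1,d1=ray('top0',*p(T[i],*t));o2,d2=ray('scene0',*p(S[i],*s))
    k=np.linalg.lstsq(np.c_[d1,-d2],o2-o1,rcond=None)[0]
    print(n,a,b,(o1+d1*k[0]+o2+d2*k[1])/2)
# orientation rack, socket
c=T[0]; a=onz('top0',*p(c,6,112),.064);b=onz('top0',*p(c,162,83),.064);print('rack yaw-y',b-a)
a=onz('top0',*p(c,182,190),.064);print('rack short',a-b)
print('board',onz('top0',405/1.4286,276/1.4286,.012),'gauge',onz('top0',195,241,.01),'red',onz('top0',374,168,.06),'pink',onz('top0',234,266,.09),'bolt',onz('top0',308,209,.03))
s=readout.get_state();print(R.from_quat(s['eef_rot']).as_matrix())
```

```text
head [ 0.48641065 -0.01418055  0.1055    ] [ 0.4834089  -0.00972219  0.1055    ] [ 0.4874685  -0.01364986  0.10035605]
mouth [ 0.4901748  -0.20977057  0.078     ] [ 0.48969516 -0.20465289  0.078     ] [ 0.49186812 -0.20963649  0.07400648]
neck [ 0.64814357 -0.15563186  0.088     ] [ 0.64542242 -0.15501872  0.088     ] [ 0.64812936 -0.15634042  0.08623176]
foot [ 0.65020499 -0.15621786  0.002     ] [ 0.64379865 -0.15301343  0.002     ] [ 0.65120609 -0.15772554 -0.00447638]
rack yaw-y [ 0.03041151 -0.08531405  0.        ]
rack short [-0.05899029 -0.02077119  0.        ]
board [ 0.58230749 -0.03079055  0.012     ] gauge [0.43346506 0.16083541 0.01      ] red [ 0.66410279 -0.23368114  0.06      ] pink [0.38717249 0.0475472  0.09      ] bolt [ 0.54870907 -0.09506001  0.03      ]
[[ 9.23816397e-01  3.82835082e-01 -7.51594587e-04]
 [ 3.82835795e-01 -9.23815267e-01  1.45128985e-03]
 [-1.38729885e-04 -1.62846267e-03 -9.99998664e-01]]
```

Emit:
carry_out(motion=[[[30,-29,0,0,0,0,100],[34,-33,0,0,0,0,100],[34,-33,0,0,0,0,100],[34,-33,0,0,0,0,100],[34,-33,0,0,0,0,100],[34,-33,0,0,0,0,100],[34,-33,0,0,0,0,100],[34,-33,0,0,0,0,100]]])

```text
clock: 0.9
tool_pos: [0.3876, -0.2328, 0.2606]
eef_rot: [0.981, 0.195, -0.0, -0.0]
contact_force: [0.6, 0.3, 0.6]
opening: 0.998
```

Emit:
carry_out(motion=[[[34,-32,10,0,0,0,100],[34,-32,10,0,0,0,100],[34,-32,10,0,0,0,100],[30,-28,10,0,0,0,70],[24,-22,0,0,0,0,70],[20,-20,0,0,0,0,70],[0,0,0,0,0,0,70],[0,0,0,0,0,0,70]]])

```text
clock: 1.7
tool_pos: [0.4861, -0.0136, 0.2205]
eef_rot: [0.981, 0.196, -0.0, 0.0]
contact_force: [0.9, -1.2, -0.1]
opening: 0.701
```

```bash
cat > w.py <<'E'
import sys
from h import *
f=sys.argv[1]; s=snap('wrist',f); st=readout.get_state()
a=cv2.resize(cv2.imread(f'pics/{f}.png'),(800,600),interpolation=cv2.INTER_CUBIC)
cv2.imwrite(f'pics/{f}b.png',cv2.convertScaleAbs(a,alpha=1.4))
print(s['K'].tolist(),s['origin'],rot(s['attitude'])); print({k:np.round(st[k],4).tolist() for k in('clock','q','tool_pos','eef_rot','contact_force','opening')})
E
python3 w.py w1
```

```text
[[325.19226210127806, 0.0, 279.2930155650863], [0.0, 325.19226210127806, 209.4577162824745], [0.0, 0.0, 1.0]] [0.54702871 0.01140735 0.34529905] [[ 3.83488805e-01 -8.91814415e-01 -2.40007055e-01]
 [-9.23545513e-01 -3.70354187e-01 -9.95060861e-02]
 [-1.46655721e-04  2.59816908e-01 -9.65657886e-01]]
{'clock': 1.75, 'q': [-0.0006, 0.5744, -0.1007, 2.0214, 0.1059, 0.5518, -1.3541], 'tool_pos': [0.4858, -0.0147, 0.2205], 'eef_rot': [0.9808, 0.1949, -0.0007, 0.0003], 'contact_force': [-0.3743, 0.1982, -0.8064], 'opening': 0.7036}
```

View pics/w1b.png

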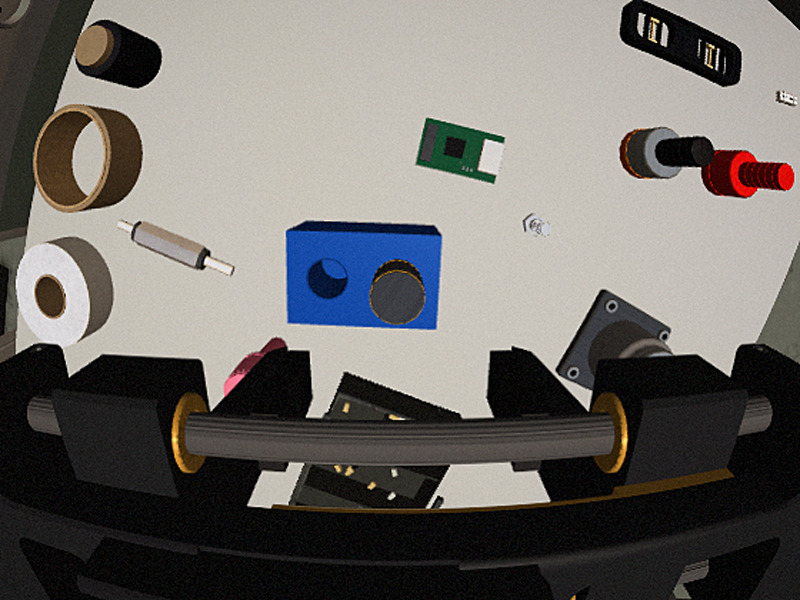

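Wrist view (800-px scale): arbor head top at about (397,297) and tapper neck end at about (704,151). I'll turn those into positions.

Run:
```python
from h import *
q=lambda x,y:((x+.5)*.7-.5,(y+.5)*.7-.5)
print(onz('w1',*q(397.5,297.5),.1055,True), onz('w1',*q(657,152),.04,True), onz('w1',*q(705,151),.088,True))
# rack top corners
for c in((287,228),(441,233),(437,329),(288,322)):print(onz('w1',*q(*c),.064,True))
```

```text
[ 0.48806991 -0.012051    0.1055    ] [ 0.64382964 -0.1492886   0.04      ] [ 0.64812731 -0.15737243  0.088     ]
[0.49275583 0.06405683 0.064     ]
[ 0.52560528 -0.02502271  0.064     ]
[ 0.4682936 -0.0474449  0.064    ]
[0.43546352 0.0432117  0.064     ]
```

Emit:
carry_out(motion=[[[1,0,25,0,0,0,70],[0,0,30,0,0,0,70],[0,0,30,0,0,0,70],[0,0,20,0,0,0,70],[0,0,14,0,0,0,70],[0,0,8,0,0,0,70],[0,0,1,0,0,0,70],[0,0,0,0,0,0,70]]])

```text
clock: 2.55
tool_pos: [0.4873, -0.0142, 0.0931]
eef_rot: [0.981, 0.195, 0.0, 0.0]
contact_force: [-0.5, 0.7, 0.2]
opening: 0.7
```

```bash
python3 w.py w2
```

```text
[[325.19226210127806, 0.0, 279.2930155650863], [0.0, 325.19226210127806, 209.4577162824745], [0.0, 0.0, 1.0]] [0.54818745 0.01064969 0.21799297] [[ 3.81154423e-01 -8.93053233e-01 -2.39117606e-01]
 [-9.24511330e-01 -3.68093906e-01 -9.89225786e-02]
 [ 3.25395240e-04  2.58771714e-01 -9.65938453e-01]]
{'clock': 2.6, 'q': [-0.0383, 0.8128, -0.0453, 2.1049, 0.1487, 0.2258, -1.3931], 'tool_pos': [0.4876, -0.014, 0.0933], 'eef_rot': [0.9808, 0.1948, 0.0005, 0.0002], 'contact_force': [0.5221, -0.6141, -0.0004], 'opening': 0.7003}
```

View pics/w2b.png

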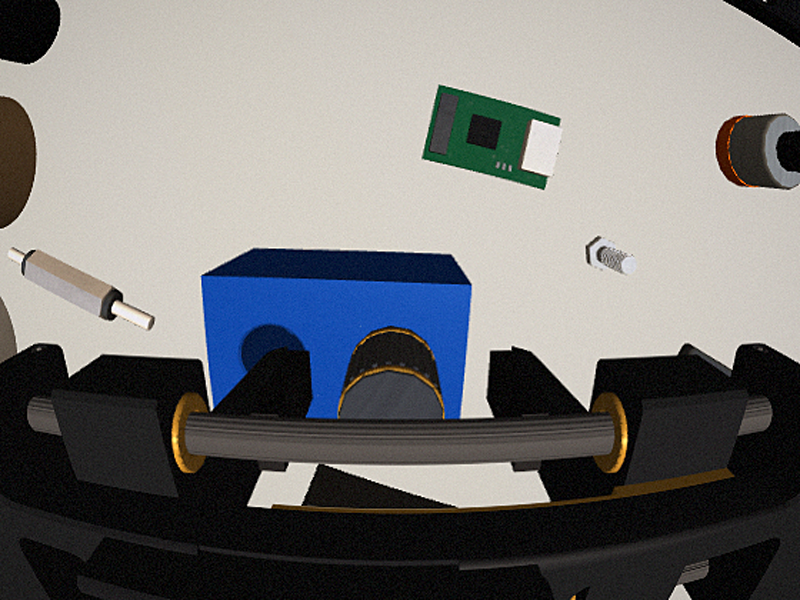

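Fingers straddle the head (338–444 px, centre 391 against jaw centre 400), about 2 mm off. I'll shift and close.

Emit:
carry_out(motion=[[[0,-2,0,0,0,0,60],[0,0,0,0,0,0,40],[0,0,0,0,0,0,20],[0,0,0,0,0,0,20],[0,0,0,0,0,0,20],[0,0,0,0,0,0,20]]], squeeze=40)

```text
clock: 3.2
tool_pos: [0.4867, -0.0117, 0.0929]
eef_rot: [0.981, 0.195, 0.0, 0.0]
contact_force: [0.5, 0.3, 2.5]
opening: 0.329
```

Emit:
carry_out(motion=[[[0,0,-5,0,0,0,20],[0,0,-15,0,0,0,20],[0,0,-25,0,0,0,20],[0,0,-25,0,0,0,20],[0,0,-20,0,0,0,20],[0,0,-15,0,0,0,20],[0,0,-5,0,0,0,20],[0,0,0,0,0,0,20]]])

```text
clock: 4.0
tool_pos: [0.4866, -0.0117, 0.2031]
eef_rot: [0.981, 0.195, 0.0, 0.0]
contact_force: [0.5, -0.5, -2.2]
opening: 0.331
```

Emit:
carry_out(motion=[[[-8,14,0,0,0,0,20],[-18,29,0,0,0,0,20],[-22,36,0,0,0,0,20],[-22,36,0,0,0,0,20],[-22,36,0,0,0,0,20],[-14,23,0,0,0,0,20],[-5,9,0,0,0,0,20],[0,0,0,0,0,0,20]]])

```text
clock: 4.8
tool_pos: [0.4532, -0.2243, 0.2018]
eef_rot: [0.981, 0.194, -0.001, -0.0]
contact_force: [-0.7, -0.1, -2.8]
opening: 0.333
```

```bash
python3 w.py w3
```

```text
[[325.19226210127806, 0.0, 279.2930155650863], [0.0, 325.19226210127806, 209.4577162824745], [0.0, 0.0, 1.0]] [ 0.51434002 -0.19961395  0.32664125] [[ 0.37948678 -0.89322837 -0.24110759]
 [-0.92519665 -0.36664784 -0.09788013]
 [-0.00097227  0.26021615 -0.9655499 ]]
{'clock': 4.85, 'q': [0.4645, 0.6267, -0.1587, 1.9822, 0.1773, 0.5471, -0.9944], 'tool_pos': [0.4538, -0.2224, 0.202], 'eef_rot': [0.9808, 0.1951, -0.0004, -0.0008], 'contact_force': [-0.3737, 0.3773, -2.3059], 'opening': 0.3274}
```

View pics/w3b.png

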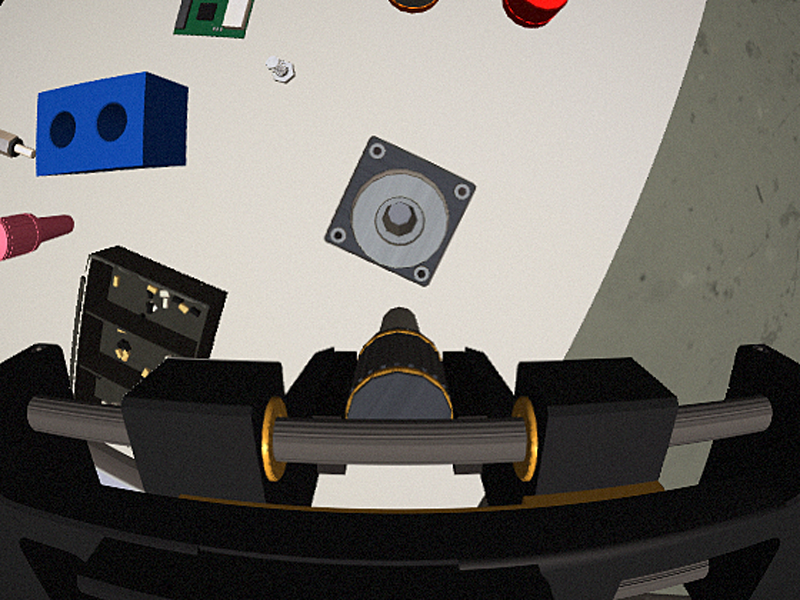

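The arbor hangs straight in the jaws with its shank at x≈400. The bore is centred at (400,219).

Run:
```python
from h import *
q=lambda x,y:((x+.5)*.7-.5,(y+.5)*.7-.5)
m=onz('w3',*q(400,219),.078,True);print(m,onz('w3',*q(400,309),.124,True))
d=np.load('pics/w3.npz');s=readout.get_state();print(s['tool_pos'],rot(s['eef_rot']).T@(m-s['tool_pos']))
# head top centre seen: ellipse edges 346..453 upper edge y 369
print(onz('w3',*q(346,412),.2155,True),onz('w3',*q(453,412),.2155,True),onz('w3',*q(399.5,369),.2155,True))
```

```text
[ 0.4936281  -0.20830791  0.078     ] [ 0.45971352 -0.22219783  0.124     ]
[ 0.45382076 -0.22239418  0.20197849] [0.04222588 0.0024315  0.12395474]
[ 0.45173909 -0.20952545  0.2155    ] [ 0.46279919 -0.23645787  0.2155    ] [ 0.46927136 -0.21806608  0.2155    ]
```

Emit:
carry_out(motion=[[[10,0,0,0,0,0,20],[18,1,0,0,0,0,20],[10,0,10,0,0,0,20],[3,0,15,0,0,0,20],[0,0,10,0,0,0,20],[0,0,5,0,0,0,20],[0,0,0,0,0,0,20]]])

```text
clock: 5.55
tool_pos: [0.4916, -0.2079, 0.1618]
eef_rot: [0.981, 0.195, -0.001, -0.001]
contact_force: [0.5, -0.2, -2.7]
opening: 0.33
```

Run:
```python
from h import *
snap('scene','s2');snap('top','t2');snap('wrist','w4');st=readout.get_state();print(st['tool_pos'])
x,y=346,180
c=cv2.convertScaleAbs(cv2.resize(cv2.imread('pics/s2.png')[y-50:y+30,x-40:x+40],(400,400),interpolation=cv2.INTER_CUBIC),alpha=1.3)
w=cv2.resize(cv2.imread('pics/w4.png')[180:260,240:320],(400,400),interpolation=cv2.INTER_CUBIC)
cv2.imwrite('pics/c2.png',np.hstack([c,cv2.convertScaleAbs(w,alpha=1.4)]))
```

```text
[ 0.49237481 -0.20863044  0.16306545]
```

View pics/c2.png

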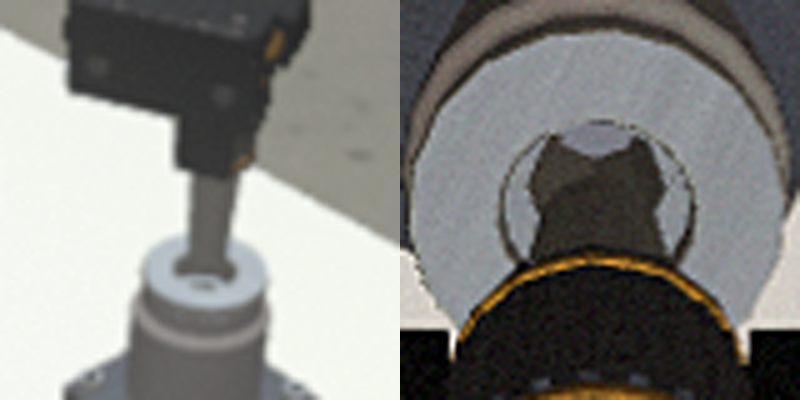

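Scene and wrist crops show the shank tip just above the mouth and centred in the bore to within about 2 mm. I'll go down while watching the force.

Emit:
carry_out(motion=[[[0,0,4,0,0,0,20],[0,0,4,0,0,0,20],[0,0,4,0,0,0,20],[0,0,4,0,0,0,20],[0,0,0,0,0,0,20]]])

```text
clock: 6.2
tool_pos: [0.4919, -0.2083, 0.1461]
eef_rot: [0.981, 0.195, -0.001, -0.0]
contact_force: [0.3, -0.6, -2.4]
opening: 0.329
```

Emit:
carry_out(motion=[[[0,0,3,0,0,0,20],[0,0,3,0,0,0,20],[0,0,3,0,0,0,20],[0,0,0,0,0,0,20]]])

```text
clock: 6.6
tool_pos: [0.4921, -0.2083, 0.1373]
eef_rot: [0.981, 0.195, -0.0, -0.0]
contact_force: [0.4, 0.6, -2.6]
opening: 0.324
```

Emit:
carry_out(motion=[[[0,0,3,0,0,0,20],[0,0,3,0,0,0,20],[0,0,3,0,0,0,20],[0,0,0,0,0,0,20]]])

```text
clock: 7.0
tool_pos: [0.4921, -0.2083, 0.1283]
eef_rot: [0.981, 0.195, -0.0, -0.0]
contact_force: [-0.5, -0.6, -2.4]
opening: 0.324
```

Emit:
carry_out(motion=[[[0,0,2,0,0,0,20],[0,0,2,0,0,0,20],[0,0,0,0,0,0,20]]])

```text
clock: 7.3
tool_pos: [0.4922, -0.2084, 0.1245]
eef_rot: [0.981, 0.195, -0.0, -0.0]
contact_force: [-0.4, 0.5, -2.8]
opening: 0.332
```

Emit:
carry_out(motion=[[[0,0,1,0,0,0,20],[0,0,1,0,0,0,20],[0,0,1,0,0,0,20],[0,0,0,0,0,0,20]]])

```text
clock: 7.7
tool_pos: [0.4922, -0.2084, 0.1216]
eef_rot: [0.981, 0.195, -0.0, -0.0]
contact_force: [-0.8, 0.5, -3.5]
opening: 0.331
```

Emit:
carry_out(motion=[[[0,0,1,0,0,0,20],[0,0,1,0,0,0,20],[0,0,0,0,0,0,20]]])

```text
clock: 8.0
tool_pos: [0.4922, -0.2084, 0.1196]
eef_rot: [0.981, 0.195, -0.0, -0.0]
contact_force: [-0.2, 0.0, -3.5]
opening: 0.329
```

Emit:
carry_out(motion=[[[0,0,1,0,0,0,20],[0,0,1,0,0,0,20],[0,0,0,0,0,0,20]]])

```text
clock: 8.3
tool_pos: [0.4921, -0.2084, 0.1176]
eef_rot: [0.981, 0.195, -0.0, -0.0]
contact_force: [-0.7, 0.5, -2.9]
opening: 0.333
```

Emit:
carry_out(motion=[[[0,0,1,0,0,0,20],[0,0,1,0,0,0,20],[0,0,0,0,0,0,20]]])

```text
clock: 8.6
tool_pos: [0.4921, -0.2084, 0.1156]
eef_rot: [0.981, 0.195, -0.0, -0.0]
contact_force: [-0.5, 0.3, -2.2]
opening: 0.332
```

Emit:
carry_out(motion=[[[0,0,1,0,0,0,20],[0,0,0.5,0,0,0,20],[0,0,0,0,0,0,20]]])

```text
clock: 8.9
tool_pos: [0.4921, -0.2083, 0.1142]
eef_rot: [0.981, 0.195, -0.0, -0.0]
contact_force: [-1.3, -0.0, -1.7]
opening: 0.325
```

Emit:
carry_out(motion=[[[0,0,0.5,0,0,0,20],[0,0,0.5,0,0,0,20],[0,0,0,0,0,0,20]]])

```text
clock: 9.2
tool_pos: [0.4922, -0.2083, 0.1133]
eef_rot: [0.981, 0.195, -0.0, -0.0]
contact_force: [-2.1, 0.8, 0.2]
opening: 0.33
```

Emit:
carry_out(motion=[[[-0.5,0,0.5,0,0,0,20],[0,0,0.5,0,0,0,20],[0,0,0,0,0,0,20]]])

```text
clock: 9.5
tool_pos: [0.492, -0.2084, 0.1125]
eef_rot: [0.981, 0.195, 0.0, 0.0]
contact_force: [-1.6, 1.9, 4.6]
opening: 0.327
```

Emit:
carry_out(motion=[[[0,0,0,0,0,0,38],[0,0,0,0,0,0,50],[0,0,0,0,0,0,65],[0,0,0,0,0,0,70],[0,0,-10,0,0,0,70],[0,0,-30,0,0,0,70],[0,0,-40,0,0,0,70],[0,0,-25,0,0,0,70]]])

```text
clock: 10.3
tool_pos: [0.4926, -0.209, 0.2202]
eef_rot: [0.981, 0.195, 0.001, 0.001]
contact_force: [0.7, -0.4, 0.5]
opening: 0.698
```

```bash
python3 w.py w5
python3 - <<'E'
import cv2,numpy as np
from h import *
snap('scene','s3')
w=cv2.imread('pics/w5b.png'); x,y=346,180
c=cv2.convertScaleAbs(cv2.resize(cv2.imread('pics/s3.png')[y-40:y+40,x-40:x+40],(240,240),interpolation=cv2.INTER_CUBIC),alpha=1.3)
w[:240,:240]=c; cv2.imwrite('pics/c5.png',w)
E
```

```text
[[325.19226210127806, 0.0, 279.2930155650863], [0.0, 325.19226210127806, 209.4577162824745], [0.0, 0.0, 1.0]] [ 0.55308955 -0.18392219  0.34526623] [[ 0.38207002 -0.89338775 -0.23639125]
 [-0.92413121 -0.36880323 -0.09982829]
 [ 0.00200352  0.25659792 -0.96651616]]
{'clock': 10.35, 'q': [0.4159, 0.6231, -0.1637, 1.8809, 0.1606, 0.6409, -1.024], 'tool_pos': [0.4944, -0.2096, 0.2233], 'eef_rot': [0.9808, 0.195, 0.0039, 0.0023], 'contact_force': [-0.1489, -0.8006, 1.5719], 'opening': 0.6958}
```

View pics/c5.png

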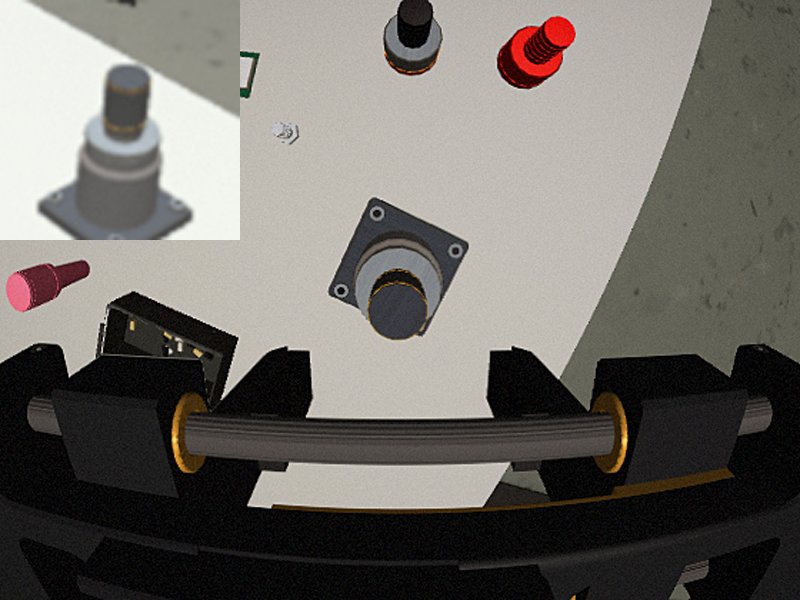

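The arbor stands upright in the bore, its head at (398,311). The tapper's neck end is at about (415,12) and the foot centre at about (412,42).

Run:
```python
from h import *
q=lambda x,y:((x+.5)*.7-.5,(y+.5)*.7-.5)
for z in(.1255,.1285):print('head',onz('w5',*q(397.5,310.5),z,True))
print('foot',onz('w5',*q(412.5,40),.04,True),'neck',onz('w5',*q(415,13),.088,True))
print('w3 mouth .4936 -.2083'); print(readout.get_state()['tool_pos'])
```

```text
head [ 0.49380854 -0.20799903  0.1255    ]
head [ 0.49461778 -0.20767036  0.1285    ]
foot [ 0.64363284 -0.15653969  0.04      ] neck [ 0.64539696 -0.15579578  0.088     ]
w3 mouth .4936 -.2083
[ 0.49402054 -0.20946195  0.22122885]
```

Emit:
carry_out(motion=[[[20,1,0,0,0,0,50],[35,2,0,0,0,0,50],[40,3,0,0,0,0,50],[35,2,10,0,0,0,50],[23,1,15,0,0,0,50],[10,1,10,0,0,0,50],[0,0,5,0,0,0,50],[0,0,0,0,0,0,50]]])

```text
clock: 11.2
tool_pos: [0.6442, -0.1564, 0.176]
eef_rot: [0.981, 0.195, -0.002, -0.0]
contact_force: [-0.9, -0.7, 0.6]
opening: 0.499
```

```bash
python3 w.py w6
```

```text
[[325.19226210127806, 0.0, 279.2930155650863], [0.0, 325.19226210127806, 209.4577162824745], [0.0, 0.0, 1.0]] [ 0.70558228 -0.1315229   0.30066318] [[ 0.38132627 -0.89190322 -0.24310271]
 [-0.92443987 -0.36821665 -0.09913339]
 [-0.00109708  0.262536   -0.96492157]]
{'clock': 11.25, 'q': [0.2405, 0.8377, -0.1384, 1.5138, 0.1447, 0.8025, -1.133], 'tool_pos': [0.6445, -0.1568, 0.1769], 'eef_rot': [0.9809, 0.1944, -0.0013, 0.0002], 'contact_force': [0.086, -0.2937, 0.116], 'opening': 0.4995}
```

View pics/w6b.png

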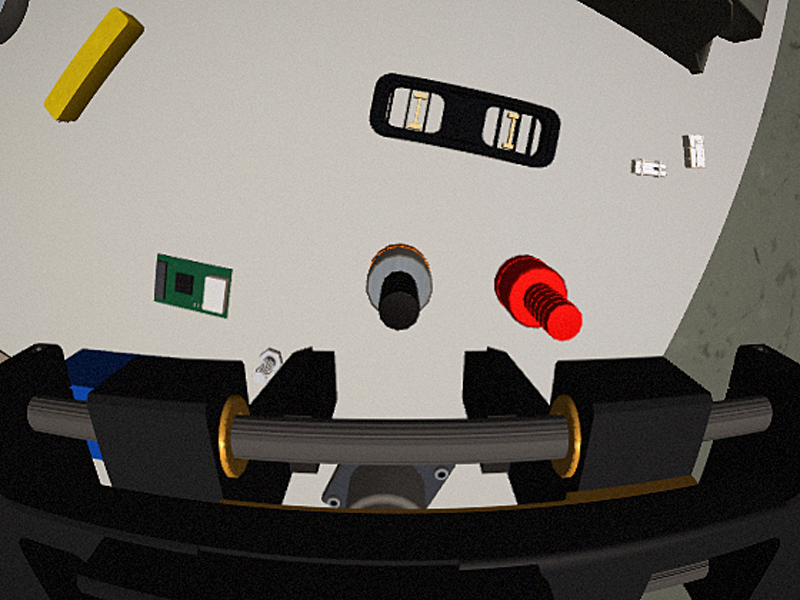

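Neck end at (400,310), centred between the jaws (336–464). The red weight is well clear to the right.

Run:
```python
from h import *
q=lambda x,y:((x+.5)*.7-.5,(y+.5)*.7-.5)
for P in(onz('w6',*q(400,310.5),.088,True),onz('w6',*q(400,278),.04,True)):
  print(P,rot(readout.get_state()['eef_rot']).T@(P-np.array([.6445,-.1567,.1765])))
```

```text
[ 0.64708804 -0.15581015  0.088     ] [0.00296118 0.00017679 0.0884926 ]
[ 0.65188932 -0.15385625  0.04      ] [0.00826915 0.00020871 0.136479  ]
```

Emit:
carry_out(motion=[[[3.5,0,10,0,0,0,50],[0,0,25,0,0,0,50],[0,0,25,0,0,0,50],[0,0,20,0,0,0,50],[0,0,14,0,0,0,50],[0,0,9,0,0,0,50],[0,0,3.5,0,0,0,50],[0,0,0,0,0,0,50]]])

```text
clock: 12.05
tool_pos: [0.6496, -0.1543, 0.0709]
eef_rot: [0.981, 0.195, 0.0, 0.0]
contact_force: [0.2, -0.3, -0.2]
opening: 0.496
```

Emit:
carry_out(motion=[[[0,0,0,0,0,0,35],[0,0,0,0,0,0,20],[0,0,0,0,0,0,8],[0,0,0,0,0,0,8],[0,0,0,0,0,0,8],[0,0,0,0,0,0,8]]], squeeze=55)

```text
clock: 12.65
tool_pos: [0.6498, -0.154, 0.0713]
eef_rot: [0.981, 0.195, 0.0, 0.0]
contact_force: [-0.7, 0.1, 4.5]
opening: 0.208
```

Emit:
carry_out(motion=[[[0,0,-5,0,0,0,8],[0,0,-15,0,0,0,8],[0,0,-28,0,0,0,8],[0,0,-35,0,0,0,8],[0,0,-35,0,0,0,8],[0,0,-28,0,0,0,8],[0,0,-14,0,0,0,8],[0,0,-5,0,0,0,8]]])

```text
clock: 13.45
tool_pos: [0.65, -0.1544, 0.2376]
eef_rot: [0.981, 0.195, 0.001, 0.001]
contact_force: [0.3, 0.2, -3.1]
opening: 0.212
```

Emit:
carry_out(motion=[[[-8,0,0,0,0,0,8],[-22,-1,0,0,0,0,8],[-34,-2,0,0,0,0,8],[-38,-3,0,0,0,0,8],[-34,-2,0,0,0,0,8],[-22,-1,0,0,0,0,8],[-9,-1,0,0,0,0,8],[0,0,0,0,0,0,8]]])

```text
clock: 14.25
tool_pos: [0.4896, -0.2092, 0.2349]
eef_rot: [0.981, 0.194, -0.001, -0.001]
contact_force: [0.5, 0.4, -3.0]
opening: 0.213
```

Run:
```python
from h import *
snap('scene','s7');snap('wrist','w7');st=readout.get_state();print(st['tool_pos'],st['contact_force'])
x,y=346,175
c=cv2.convertScaleAbs(cv2.resize(cv2.imread('pics/s7.png')[y-50:y+40,x-45:x+45],(400,400),interpolation=cv2.INTER_CUBIC),alpha=1.3)
w=cv2.resize(cv2.imread('pics/w7.png')[150:310,200:360],(400,400),interpolation=cv2.INTER_CUBIC)
cv2.imwrite('pics/c7.png',np.hstack([c,cv2.convertScaleAbs(w,alpha=1.4)]))
```

```text
[ 0.49252952 -0.2081638   0.2353872 ] [ 0.54559399 -0.03051183 -1.84078983]
```

View pics/c7.png

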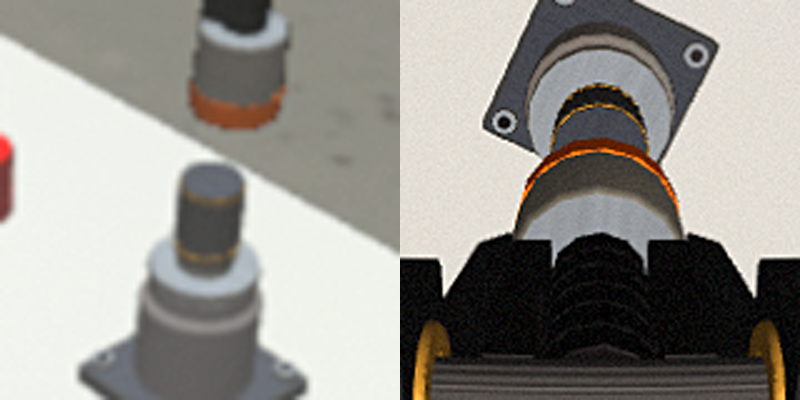

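Wrist crop: foot and head line up in tool y. Scene crop: the foot at (236,112) seems offset from the head at (212,177), so I'll measure it.

Run:
```python
from h import *
k=90/400
q=lambda x,y:(346-45+(x+.5)*k-.5,175-50+(y+.5)*k-.5)
h=onz('s7',*q(212,178),.1255)
for z in(.160,.1637,.168):
  t=onz('s7',*q(237,107),z);Rm=rot(readout.get_state()['eef_rot']);print(z,t,h,Rm.T@(t-h))
# wrist: far edges
k=.4;q=lambda x,y:(200+(x-400+.5)*k-.5,150+(y+.5)*k-.5)
e=onz('w7',*q(601,140),.1637,True);g=onz('w7',*q(600,103),.1255,True);print(e,g,Rm.T@(e-g), Rm.T@(e-readout.get_state()['tool_pos']),Rm.T@(g-readout.get_state()['tool_pos']))
```

```text
0.16 [ 0.48704149 -0.21305696  0.16      ] [ 0.48975679 -0.20445474  0.1255    ] [-0.00576638  0.0068944  -0.03450851]
0.1637 [ 0.48349945 -0.20846565  0.1637    ] [ 0.48975679 -0.20445474  0.1255    ] [-0.00727099  0.00129461 -0.03820914]
0.168 [ 0.47938303 -0.2031298   0.168     ] [ 0.48975679 -0.20445474  0.1255    ] [-0.00901959 -0.00521326 -0.04250987]
[ 0.50610852 -0.20326725  0.1637    ] [ 0.50738831 -0.20248248  0.1255    ] [-0.00143655  0.00022544 -0.03820182] [0.01433132 0.0007042  0.07170451] [0.01576788 0.00047876 0.10990633]
```

Both views agree that the weight sits about 6.5 mm behind in tool x. I'll correct that and come down.

Emit:
carry_out(motion=[[[3,0,5,0,0,0,8],[3.5,0,10,0,0,0,8],[0,0,10,0,0,0,8],[0,0,4,0,0,0,8],[0,0,1,0,0,0,8],[0,0,0,0,0,0,8]]])

```text
clock: 14.95
tool_pos: [0.4972, -0.2064, 0.2055]
eef_rot: [0.981, 0.195, -0.0, -0.0]
contact_force: [0.2, 0.2, -1.8]
opening: 0.211
```

Emit:
carry_out(motion=[[[0,0,1,0,0,0,8],[0,0,1,0,0,0,8],[0,0,1,0,0,0,8],[0,0,1,0,0,0,8],[0,0,0,0,0,0,8]]])

```text
clock: 15.45
tool_pos: [0.4973, -0.2063, 0.2017]
eef_rot: [0.981, 0.195, -0.0, -0.0]
contact_force: [-0.4, -0.2, -2.2]
opening: 0.21
```

Emit:
carry_out(motion=[[[0,0,1,0,0,0,8],[0,0,1,0,0,0,8],[0,0,0,0,0,0,8]]])

```text
clock: 15.75
tool_pos: [0.4973, -0.2063, 0.1996]
eef_rot: [0.981, 0.195, -0.0, -0.0]
contact_force: [-0.5, -0.7, -2.7]
opening: 0.21
```

Emit:
carry_out(motion=[[[0,0,1,0,0,0,8],[0,0,1,0,0,0,8],[0,0,0,0,0,0,8]]])

```text
clock: 16.05
tool_pos: [0.4973, -0.2063, 0.1976]
eef_rot: [0.981, 0.195, -0.0, -0.0]
contact_force: [0.0, 0.5, -1.5]
opening: 0.212
```

Emit:
carry_out(motion=[[[0,0,1,0,0,0,8],[0,0,0,0,0,0,8]]])

```text
clock: 16.25
tool_pos: [0.4973, -0.2063, 0.1966]
eef_rot: [0.981, 0.195, -0.0, -0.0]
contact_force: [-0.2, 0.2, -2.4]
opening: 0.212
```

Emit:
carry_out(motion=[[[0,0,1,0,0,0,8],[0,0,0,0,0,0,8]]])

```text
clock: 16.45
tool_pos: [0.4976, -0.2065, 0.1961]
eef_rot: [0.981, 0.195, 0.0, 0.0]
contact_force: [-0.2, 0.5, 1.0]
opening: 0.215
```

Emit:
carry_out(motion=[[[0,0,0.5,0,0,0,8],[0,0,0,0,0,0,8]]])

```text
clock: 16.65
tool_pos: [0.4978, -0.2065, 0.1959]
eef_rot: [0.981, 0.195, 0.001, 0.0]
contact_force: [-1.1, -0.1, 5.4]
opening: 0.21
```

Emit:
carry_out(motion=[[[0,0,0.5,0,0,0,8],[0,0,0,0,0,0,8]]])

```text
clock: 16.85
tool_pos: [0.498, -0.2065, 0.1956]
eef_rot: [0.981, 0.195, 0.001, 0.0]
contact_force: [-0.4, -0.2, 6.8]
opening: 0.213
```

Emit:
carry_out(motion=[[[0,0,0.5,0,0,0,8],[0,0,0,0,0,0,8]]])

```text
clock: 17.05
tool_pos: [0.4981, -0.2065, 0.1953]
eef_rot: [0.981, 0.195, 0.001, 0.001]
contact_force: [-0.3, 1.3, 9.4]
opening: 0.213
```

Emit:
carry_out(motion=[[[0,0,0.4,0,0,0,8],[0,0,0,0,0,0,8]]])

```text
clock: 17.25
tool_pos: [0.4983, -0.2065, 0.1952]
eef_rot: [0.981, 0.195, 0.001, 0.001]
contact_force: [-2.0, 1.2, 11.1]
opening: 0.212
```

Emit:
carry_out(motion=[[[0,0,0.5,0,0,0,8],[0,0,0.4,0,0,0,8],[0,0,0,0,0,0,8],[0,0,0,0,0,0,8]]])

```text
clock: 17.65
tool_pos: [0.4986, -0.2065, 0.1948]
eef_rot: [0.981, 0.195, 0.002, 0.001]
contact_force: [-1.4, 1.6, 15.5]
opening: 0.209
```

Emit:
carry_out(motion=[[[0,0,-2,0,0,0,8],[0,0,-4,0,0,0,8],[0,0,-4,0,0,0,8],[0,0,0,0,0,0,8],[0,0,0,0,0,0,8]]])

```text
clock: 18.15
tool_pos: [0.4973, -0.2064, 0.2028]
eef_rot: [0.981, 0.195, -0.0, -0.0]
contact_force: [-0.6, 0.2, -2.4]
opening: 0.209
```

Emit:
carry_out(motion=[[[0,0,1,0,0,0,8],[0,0,1,0,0,0,8],[0,0,1,0,0,0,8],[0,0,1,0,0,0,8],[0,0,1,0,0,0,8],[0,0,1,0,0,0,8],[0,0,1,0,0,0,8],[0,0,0,0,0,0,8]]])

```text
clock: 18.95
tool_pos: [0.4973, -0.2063, 0.1958]
eef_rot: [0.981, 0.195, -0.0, -0.0]
contact_force: [0.5, 0.9, -2.2]
opening: 0.213
```

Emit:
carry_out(motion=[[[0,0,0.5,0,0,0,8],[0,0,0.5,0,0,0,8],[0,0,0.5,0,0,0,8],[0,0,0,0,0,0,8]]])

```text
clock: 19.35
tool_pos: [0.4977, -0.2064, 0.195]
eef_rot: [0.981, 0.195, 0.0, 0.0]
contact_force: [-1.4, 0.7, 3.9]
opening: 0.211
```

Emit:
carry_out(motion=[[[0,0,0.5,0,0,0,8],[0,0,0.5,0,0,0,8],[0,0,0.5,0,0,0,8],[0,0,0,0,0,0,8]]])

```text
clock: 19.75
tool_pos: [0.4984, -0.2064, 0.1948]
eef_rot: [0.981, 0.195, 0.001, 0.001]
contact_force: [-1.6, 1.7, 14.7]
opening: 0.212
```

Emit:
carry_out(motion=[[[0,0,0.2,0,0,0,8],[0,0,0,0,0,0,8],[0,0,0,0,0,0,8]]])

```text
clock: 20.05
tool_pos: [0.4985, -0.2064, 0.1948]
eef_rot: [0.981, 0.195, 0.001, 0.001]
contact_force: [-2.4, 1.0, 15.3]
opening: 0.21
```

Emit:
carry_out(motion=[[[0,0,-2,0,0,0,8],[0,0,-4,0,0,0,8],[0,0,-4,0,0,0,8],[0,0,0,0,0,0,8],[0,0,0,0,0,0,8]]])

```text
clock: 20.55
tool_pos: [0.4973, -0.2064, 0.2026]
eef_rot: [0.981, 0.195, -0.0, -0.0]
contact_force: [-0.8, -0.3, -1.7]
opening: 0.209
```

Emit:
carry_out(motion=[[[0,0,1,0,0,0,8],[0,0,1,0,0,0,8],[0,0,1,0,0,0,8],[0,0,1,0,0,0,8],[0,0,1,0,0,0,8],[0,0,1,0,0,0,8],[0,0,1,0,0,0,8],[0,0,0,0,0,0,8]]])

```text
clock: 21.35
tool_pos: [0.4973, -0.2063, 0.1956]
eef_rot: [0.981, 0.195, -0.0, -0.0]
contact_force: [-0.1, 0.6, -2.2]
opening: 0.209
```

Emit:
carry_out(motion=[[[0,0,0.5,0,0,0,8],[0,0,0.5,0,0,0,8],[0,0,0.5,0,0,0,8],[0,0,0.5,0,0,0,8],[0,0,0.4,0,0,0,8],[0,0,0,0,0,0,8]]])

```text
clock: 21.95
tool_pos: [0.4982, -0.2064, 0.1948]
eef_rot: [0.981, 0.195, 0.001, 0.001]
contact_force: [-2.2, 1.1, 10.9]
opening: 0.214
```

Emit:
carry_out(motion=[[[0,0,0.4,0,0,0,8],[0,0,0.4,0,0,0,8],[0,0,0,0,0,0,8],[0,0,0,0,0,0,8]]])

```text
clock: 22.35
tool_pos: [0.4985, -0.2064, 0.1948]
eef_rot: [0.981, 0.195, 0.002, 0.001]
contact_force: [-1.9, 0.5, 15.6]
opening: 0.214
```

Emit:
carry_out(motion=[[[0,0,-2,0,0,0,8],[0,0,-4,0,0,0,8],[0,0,-4,0,0,0,8],[0,0,0,0,0,0,8],[0,0,0,0,0,0,8]]])

```text
clock: 22.85
tool_pos: [0.4973, -0.2064, 0.2024]
eef_rot: [0.981, 0.195, -0.0, 0.0]
contact_force: [0.6, -0.7, -1.9]
opening: 0.212
```

Emit:
carry_out(motion=[[[0,0,1,0,0,0,8],[0,0,1,0,0,0,8],[0,0,1,0,0,0,8],[0,0,1,0,0,0,8],[0,0,1,0,0,0,8],[0,0,1,0,0,0,8],[0,0,1,0,0,0,8],[0,0,0,0,0,0,8]]])

```text
clock: 23.65
tool_pos: [0.4973, -0.2063, 0.1954]
eef_rot: [0.981, 0.195, -0.0, -0.0]
contact_force: [0.2, 0.5, -2.2]
opening: 0.213
```

Emit:
carry_out(motion=[[[0,0,0.6,0,0,0,8],[0,0,0.6,0,0,0,8],[0,0,0.6,0,0,0,8],[0,0,0.6,0,0,0,8],[0,0,0.6,0,0,0,8],[0,0,0,0,0,0,8],[0,0,0,0,0,0,8]]])

```text
clock: 24.35
tool_pos: [0.4985, -0.2064, 0.1947]
eef_rot: [0.981, 0.195, 0.002, 0.001]
contact_force: [-2.1, 1.2, 15.5]
opening: 0.214
```

Emit:
carry_out(motion=[[[0,0,-2,0,0,0,8],[0,0,-6,0,0,0,8],[0,0,-14,0,0,0,8],[0,0,-16,0,0,0,8],[0,0,-6,0,0,0,8],[10,0,0,0,0,0,8],[24,2,0,0,0,0,8],[34,2,0,0,0,0,8]]])

```text
clock: 25.15
tool_pos: [0.5612, -0.1846, 0.2357]
eef_rot: [0.981, 0.194, -0.001, -0.0]
contact_force: [1.1, -0.0, -2.1]
opening: 0.211
```

Emit:
carry_out(motion=[[[38,2,0,0,0,0,8],[32,2,0,0,0,0,8],[17,2,10,0,0,0,8],[5.5,0,25,0,0,0,8],[0,0,35,0,0,0,8],[0,0,35,0,0,0,8],[0,0,25,0,0,0,8],[0,0,10,0,0,0,8]]])

```text
clock: 25.95
tool_pos: [0.6475, -0.153, 0.0923]
eef_rot: [0.981, 0.196, -0.003, -0.001]
contact_force: [0.2, 0.2, -3.8]
opening: 0.212
```

Emit:
carry_out(motion=[[[0,0,3,0,0,0,8],[0,0,0,0,0,0,8],[0,0,0,0,0,0,8]]])

```text
clock: 26.25
tool_pos: [0.6507, -0.1543, 0.095]
eef_rot: [0.981, 0.195, 0.001, 0.001]
contact_force: [0.9, -1.0, -2.5]
opening: 0.208
```

Emit:
carry_out(motion=[[[0,0,6,0,0,0,8],[0,0,6,0,0,0,8],[0,0,4,0,0,0,8],[0,0,2,0,0,0,8],[0,0,0,0,0,0,8]]])

```text
clock: 26.75
tool_pos: [0.6492, -0.1541, 0.075]
eef_rot: [0.981, 0.195, -0.0, -0.0]
contact_force: [0.2, 0.0, -2.2]
opening: 0.21
```

Emit:
carry_out(motion=[[[0,0,1,0,0,0,8],[0,0,1,0,0,0,8],[0,0,0,0,0,0,8]]])

```text
clock: 27.05
tool_pos: [0.6495, -0.1542, 0.0735]
eef_rot: [0.981, 0.195, -0.0, 0.0]
contact_force: [1.0, 1.0, -2.0]
opening: 0.215
```

Emit:
carry_out(motion=[[[0,0,1,0,0,0,8],[0,0,1,0,0,0,8],[0,0,0,0,0,0,8]]])

```text
clock: 27.35
tool_pos: [0.6494, -0.1542, 0.0714]
eef_rot: [0.981, 0.195, -0.0, 0.0]
contact_force: [0.8, -0.8, -3.0]
opening: 0.21
```

Emit:
carry_out(motion=[[[0,0,0.5,0,0,0,8],[0,0,0.5,0,0,0,8],[0,0,0,0,0,0,8]]])

```text
clock: 27.65
tool_pos: [0.6496, -0.1541, 0.0713]
eef_rot: [0.981, 0.195, 0.0, 0.0]
contact_force: [-2.6, 1.1, 5.1]
opening: 0.21
```

On the bench, at the height where it was picked up. I'll release and rise.

Emit:
carry_out(motion=[[[0,0,-0.5,0,0,0,24],[0,0,0,0,0,0,30],[0,0,0,0,0,0,40],[0,0,0,0,0,0,50],[0,0,0,0,0,0,50],[0,0,-10,0,0,0,50],[0,0,-25,0,0,0,50],[0,0,-40,0,0,0,50]]])

```text
clock: 28.45
tool_pos: [0.6478, -0.1538, 0.1452]
eef_rot: [0.981, 0.195, -0.002, -0.001]
contact_force: [0.6, 0.6, 0.0]
opening: 0.5
```

Emit:
carry_out(motion=[[[0,0,-40,0,0,0,50],[0,0,-30,0,0,0,50],[-20,20,-10,0,0,0,50],[-35,35,0,0,0,0,50],[-35,35,0,0,0,0,50],[-35,35,0,0,0,0,50],[-20,20,0,0,0,0,50],[0,0,0,0,0,0,50]]])

```text
clock: 29.25
tool_pos: [0.5673, -0.3507, 0.2267]
eef_rot: [0.982, 0.19, -0.001, 0.002]
contact_force: [-0.3, -0.7, -0.6]
opening: 0.497
```

Emit:
carry_out(motion=[[[-30,30,0,0,0,0,50],[-35,35,0,0,0,0,50],[-30,30,0,0,0,0,50],[-10,10,0,0,0,0,50],[0,0,0,0,0,0,50],[0,0,0,0,0,0,50]]])

```text
clock: 29.85
tool_pos: [0.5162, -0.478, 0.2262]
eef_rot: [0.981, 0.196, 0.001, -0.001]
contact_force: [0.2, 0.9, -0.1]
opening: 0.499
```

Run:
```python
from h import *
snap('scene','s9');snap('top','t9');print(readout.get_state()['contact_force'])
a=cv2.imread('pics/s9.png')[110:290,190:420];b=cv2.imread('pics/t9.png')[140:290,170:400]
a=cv2.resize(a,(690,540))[:, :];b=cv2.resize(b,(400,260))
a=cv2.resize(a,(400,313))
cv2.imwrite('pics/c9.png',cv2.convertScaleAbs(np.vstack([cv2.resize(a,(740,340)),cv2.resize(b,(740,260))]),alpha=1.3))
```

```text
[-0.59177994  1.07417828 -0.19282505]
```

View pics/c9.png

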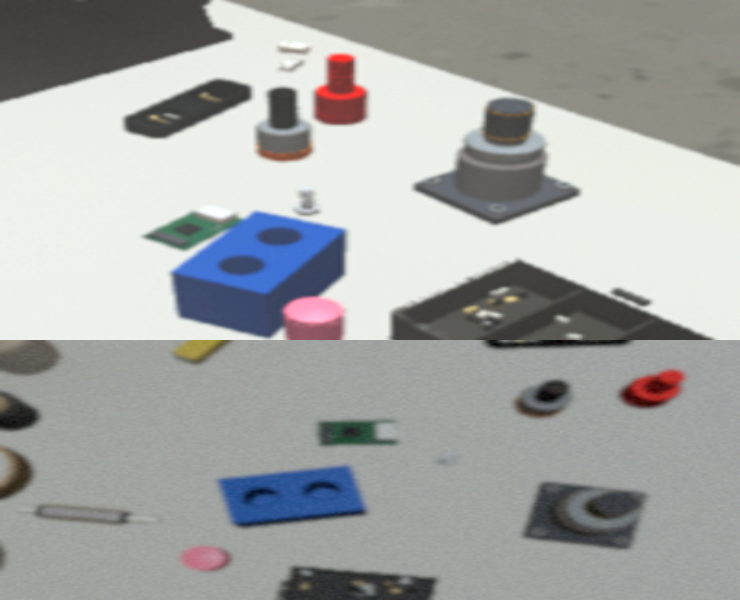

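The arbor is seated upright in the socket at (509,120). The tapper stands upright at (284,125), and the board, bolt and gauge look undisturbed. I'm handing in.

```bash
python3 -c "
from plant import ticket; print(ticket.finish_job())"
```

```text
the job is handed in; nothing more can be done
None
```

The job is done and handed in at about 30 s. The arbor went from the rack into the spindle bore, was released, and got four taps with the orange-faced weight, lifting about 8 mm clear between taps.

- **Taps:** each came down at 10 mm/s or slower and ended at a wrist reading of 15.3–15.6 N. With the weight's own roughly 2.4 N, that is about 18 N on the head. I read forces only at the end of each move, so peaks in between were not seen.
- **Lock:** the head went down about 1 mm on the first tap. The pressed height then stayed at 0.1947–0.1948 m for the other three, so I judged the taper locked. There was no direct check of that.
- **Final pictures:** the arbor is upright in the socket and the weight stands upright on the bench where it was picked up. The board, bolt, gauge and both look-alikes appear unmoved by eye; I did not measure them. The gripper is clear and its force is near zero.
- **Disagreement:** the top, scene and wrist cameras differed by up to about 5 mm in position. I corrected with close-up wrist views and contact forces. The weight sat about 6.5 mm off-centre in the grip, which I corrected before the first tap.

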